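# Find the loose spice-jar cap and flag it

### The arm

A 6-joint arm with a two-finger parallel gripper is mounted at the origin on a cart in front of the work surface, level with it; the furniture and walls round the work are solid. World frame = base frame: x ahead of the robot, y to its left, z up, the work surface at z = 0. Lengths are in mm, angles in rad, forces in N, time in s.
With the tool pointing down it reaches from about 400 to 925 mm from the base axis. Payload 12.5 kg.
Tool frame: the origin (TCP) lies midway between the tips of the shut fingers; the grasp point (between the pads) lies 19 mm behind it (env.tcp_to_grasp is the distance from the TCP to the grasp point, in mm); z points along the fingers, y is the line along which they close (so a half turn about z gives the same grasp; the last joint's range is limited). The gripper opens to 95 mm and grips with 3 to 60 N. Pads are 20 mm wide; open, the fingers measure 119 mm over their backs; the gripper's body (75 mm by 180 mm) begins 59 mm behind the grasp point.
Start: joints at [-1.214, 0.491, 1.559, -0, 1.092, -0.106], TCP at [279.059, -559.261, 214.661] pointing down, gripper open.
Joint ranges: [-3.1, 3.1], [-0.84, 2.19], [0.05, 2.79], [-1.13, 4.28], [0.06, 2.93], [-2.69, 2.69]. Speed limits (rad/s): [2.22, 2.22, 2.79, 3.14, 3.14, 3.14].

### API

Orientations are given as [roll, pitch, yaw] about the fixed x, y, z axes, in that order (R = Rz(yaw) Ry(pitch) Rx(roll)).
In Python, from cell import env gives the robot as it stands. The module is installed in compiled form; this text tells all that it offers.
- The arm moves only by the tool step_arm, never from a script. Its argument "plan" is a list that holds one entry, the list of rows, each a list of 5 numbers: the shift along the tool's x, y, z in mm, then the turn about the tool's z in degrees, then the opening, from -1 (shut) to 1 (fully open). A call has 1 to 8 rows; each row is the pose to reach, as a shift and turn from the pose commanded when the call began, along the tool's axes at that moment; what a row does not reach only later rows make up. A row lasts 1/12 s, in which the tool goes at most 41.7 mm and 7.16 degrees, less where a joint would pass 70% of its speed; a pose out of reach is approached as far as the arm can. A call with a gripper value outside its range is refused whole. The fingers move at their own pace and stop on an object; the grip force is fixed at half the most. Time passes only in rows, so rows that repeat a pose let the fingers close. It gives the time, the measured TCP pose, the force, the opening and the grip force at its end, in the units of the state.
- env.state(): the state, without advancing time (a new reading comes with each control period).
- env.read_camera(name): name is "side" or "top"; returns the picture (480x640x3 uint8, blue, green, red); there is no depth.
- env.get_calibration(name): a dict with "K" (3x3 intrinsics, pixels), "extrinsics" (4x4, takes a point from world to camera coordinates). Camera axes: x right, y up, looking along -z (the intrinsics and any distortion apply to the point x, -y, -z); pixel columns grow to the right and rows downward; lengths in mm; the calibration is good to about 2 mm. A picture is of the moment at which its call begins. get_calibration takes no time and is no camera call.
- env.job_done(): hands the job in; it is judged then, once.
The state is a dict: "t": time; "joints": joint angles; "qvel": joint speeds; "tau": joint torques, N m; "eef_pos": TCP position; "tcp_rot": TCP orientation; "ft_force": force on the tool from outside, world axes, zero at the start; "moment": the same for the moment, N m; "opening": opening from 0.0 (shut) to 1.0 (fully open); "grip_force": force on a finger pad.
Only numpy, scipy, OpenCV 4.12 (cv2) and the standard library are available. Lean on these libraries where they do the work, as an engineer would, in place of code of your own. Each camera call takes 0.05 s, during which the arm holds its last target. There are 200 camera calls.

### The job

One of the three spice jars, and only one, has a wing cap that was not done up. Try the caps by feel with a gentle anticlockwise (undoing) twist; do not twist so hard that a jar turns round in its collar. Turn the loose cap on to about an eighth of a turn so that it shows, then stand the wooden marker upright in the middle of the cork pad in front of that jar, and leave everything else where it is.

Things in the scene. Friction and masses are not known exactly. Their poses are not given: they have to be found in the camera images.
- stand_a: fixed wooden stand, board 200 (x) x 100 (y) x 12 mm; origin at the centre of its underside, +x away from the robot, z up. A jar is fixed in a low collar (radius 33 mm, to z = 31 mm) at x = +50 mm; in front, centred at x = -55 mm, a square cork pad 70 x 70 mm, top at z = 16 mm. The three stand side by side in any order
- stand_b: fixed wooden stand, board 200 (x) x 100 (y) x 12 mm; origin at the centre of its underside, +x away from the robot, z up. A jar is fixed in a low collar (radius 33 mm, to z = 31 mm) at x = +50 mm; in front, centred at x = -55 mm, a square cork pad 70 x 70 mm, top at z = 16 mm. The three stand side by side in any order
- stand_c: fixed wooden stand, board 200 (x) x 100 (y) x 12 mm; origin at the centre of its underside, +x away from the robot, z up. A jar is fixed in a low collar (radius 33 mm, to z = 31 mm) at x = +50 mm; in front, centred at x = -55 mm, a square cork pad 70 x 70 mm, top at z = 16 mm. The three stand side by side in any order
- jar_a: spice jar in the collar of the stand of that letter, 45 mm wide; origin at the centre of its underside (12 mm over the worktop), z up. Its x axis is where its cap's wing pointed at the start. A loose cap turns at 0.2 N m or less all the way; a tight cap holds to 4 N m, so twisted over about 0.9 N m the whole jar turns in its collar: that must not happen
- jar_b: spice jar in the collar of the stand of that letter, 45 mm wide; origin at the centre of its underside (12 mm over the worktop), z up. Its x axis is where its cap's wing pointed at the start. A loose cap turns at 0.2 N m or less all the way; a tight cap holds to 4 N m, so twisted over about 0.9 N m the whole jar turns in its collar: that must not happen
- jar_c: spice jar in the collar of the stand of that letter, 45 mm wide; origin at the centre of its underside (12 mm over the worktop), z up. Its x axis is where its cap's wing pointed at the start. A loose cap turns at 0.2 N m or less all the way; a tight cap holds to 4 N m, so twisted over about 0.9 N m the whole jar turns in its collar: that must not happen
- cap_a: grey screw cap, 52 mm wide, on the jar of that letter; origin on its axis at its lower edge, 95 mm over the worktop. On top a wing (grip bar) 46 mm long along x, 14 mm thick along y, 25 to 49 mm above the origin: grip the thickness. Turns about the vertical only, anticlockwise from above = undoing (up to 1.6 rad; clockwise is its stop), and stays where left. All look alike
- cap_b: grey screw cap, 52 mm wide, on the jar of that letter; origin on its axis at its lower edge, 95 mm over the worktop. On top a wing (grip bar) 46 mm long along x, 14 mm thick along y, 25 to 49 mm above the origin: grip the thickness. Turns about the vertical only, anticlockwise from above = undoing (up to 1.6 rad; clockwise is its stop), and stays where left. All look alike
- cap_c: grey screw cap, 52 mm wide, on the jar of that letter; origin on its axis at its lower edge, 95 mm over the worktop. On top a wing (grip bar) 46 mm long along x, 14 mm thick along y, 25 to 49 mm above the origin: grip the thickness. Turns about the vertical only, anticlockwise from above = undoing (up to 1.6 rad; clockwise is its stop), and stays where left. All look alike
- marker: loose plain wooden marker, 90 g: a foot 36 (x) x 46 (y) x 8 mm with an upright blank tag 12 (x) x 40 (y) mm rising from it to 73 mm; origin at the centre of the foot's underside, z up. Grip the 12 mm thickness of the tag (fingers closing along its x) near the top. It starts on the worktop either to the left or to the right of the stands
- tomato_tin: bystander: low tin, 76 mm wide, 58 mm high, standing on the side of the stands where the marker is not; origin at the underside
- tuna_tin: bystander: flat round tin, 86 mm wide, 40 mm high, in front of the stands; origin at the underside
- lemon_a: bystander: lemon, 77 x 51 x 52 mm, in front of the stands; origin at the underside
- onion: bystander: onion, about 80 mm wide, 85 mm high, right of the stands; origin at the underside
- mug: bystander: mug, 93 mm high, behind the stands; origin at the underside
- pepper_mill: bystander: wooden pepper mill, 58 mm wide, 170 mm high, left of the stands; origin at the underside
- spoon: bystander: metal spoon, 188 mm long, lying at the front left; origin at the underside
- pad_a (a point): centre of the top of the cork pad of stand_a, 16 mm over the worktop
- pad_b (a point): centre of the top of the cork pad of stand_b, 16 mm over the worktop
- pad_c (a point): centre of the top of the cork pad of stand_c, 16 mm over the worktop
- mark_a (a point): point on that jar's side, 21 mm from its axis, 72 mm over the worktop: shifts if the jar turns in its collar (2.5 mm = 0.12 rad)
- mark_b (a point): point on that jar's side, 21 mm from its axis, 72 mm over the worktop: shifts if the jar turns in its collar (2.5 mm = 0.12 rad)
- mark_c (a point): point on that jar's side, 21 mm from its axis, 72 mm over the worktop: shifts if the jar turns in its collar (2.5 mm = 0.12 rad)
Not all that is in view belongs to the job. What is shaped like the marker but red is not meant.

How it is judged:
By the outcome, as a careful person would: the job done as asked, in the order asked, and still so for the second after the job is handed in, with the robot touching nothing.
It also fails if it takes over 72 s, if anything falls off the work surface, if the arm or the gripper's body presses on something with over 40 N, if the wrist force passes 120 N, or if a joint passes its speed limit or range.

## Working session

There is one attempt and no reset: what is moved stays moved. The work goes in short steps, Python scripts to look and compute and a tool call to move; the robot and the scene stay as the last step left them, time stands still between calls to the robot, and variables do not carry over. Pictures are saved under pics/ and viewed, at most 10 in all, crops included, and the job is handed in when it is done.

Besides the shell and the picture viewer there is one more tool, called by a JSON object that holds its "api" and its "payload", one argument or row to a line. step_arm: Moves the arm, as the interface text tells. Its arguments: {"type":"object","properties":{"plan":{"type":"array"}},"required":["plan"]}

```bash
mkdir -p pics
python3 - <<'E'
from cell import env
import cv2,numpy as np
for n in("top","side"):
    cv2.imwrite(f"pics/{n}0.png",env.read_camera(n)); c=env.get_calibration(n); print(n,{k:np.round(v,3).tolist() if not isinstance(v,str) else v for k,v in c.items()})
print(env.state())
E
```

```text
top {'K': [[466.947, 0.0, 322.966], [0.0, 466.947, 235.678], [0.0, 0.0, 1.0]], 'extrinsics': [[0.021, -1.0, 0.004, 1.134], [0.994, 0.021, 0.111, -570.429], [-0.111, 0.002, 0.994, -1124.632], [0.0, 0.0, 0.0, 1.0]]}
side {'K': [[571.043, 0.0, 308.201], [0.0, 571.043, 239.944], [0.0, 0.0, 1.0]], 'extrinsics': [[0.757, 0.653, 0.008, -423.519], [-0.499, 0.571, 0.652, 205.736], [0.421, -0.497, 0.759, -1821.255], [0.0, 0.0, 0.0, 1.0]]}
{'t': 0.1, 'joints': array([-1.21359254e+00,  4.91442278e-01,  1.55938768e+00, -1.90219757e-05,
        1.09168388e+00, -1.05589535e-01]), 'qvel': array([ 5.23566510e-05, -4.54722732e-03, -1.11276957e-03,  6.53061528e-04,
       -5.88672271e-04, -1.82768608e-03]), 'tau': array([ 2.72721743e-03, -6.13626337e+01, -2.58607078e+01,  6.93976530e-02,
        4.70334012e-02, -5.68100882e-05]), 'eef_pos': array([ 278.97852418, -559.04531224,  214.15588082]), 'tcp_rot': array([-3.14067482e+00, -8.03091946e-05,  4.62802059e-01]), 'ft_force': array([ 0.51773278,  0.34960255, -0.36297167]), 'moment': array([ 0.0134558 , -0.00135428, -0.0381957 ]), 'grip_force': 0.0, 'opening': 1.0035185782962621}
```

View pics/top0.png

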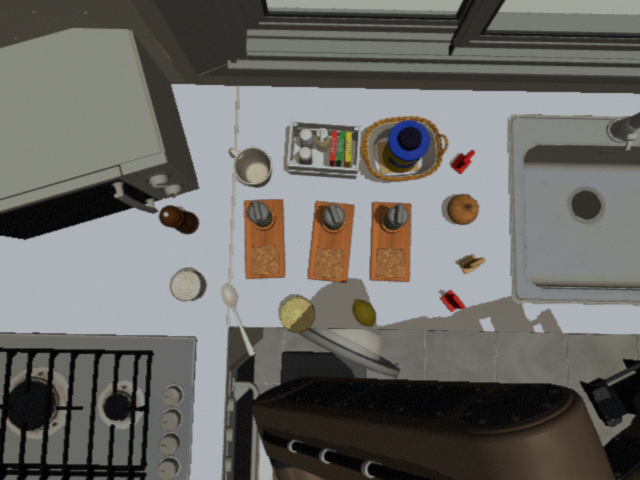

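View pics/side0.png

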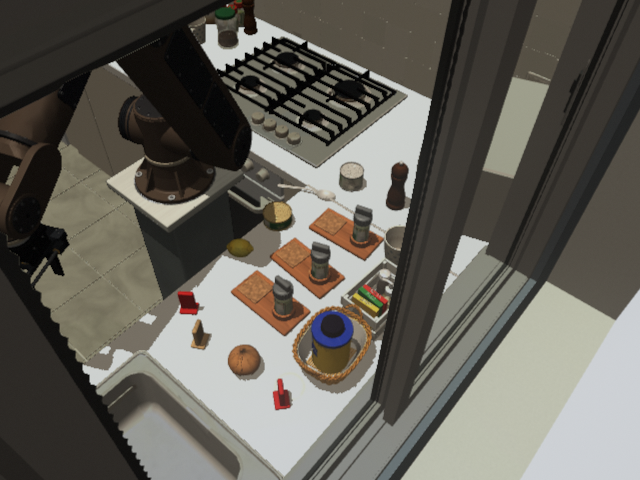

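Top view: the boards are at about (265,238), (331,242) and (391,242), with grey caps at (260,212), (333,216) and (396,216). The wooden marker is at (471,264), with red decoys at (461,160) and (452,300). Next I'll measure the boards and zoom in.

```bash
cat > h.py <<'E'
from cell import env
import cv2,numpy as np
def ray(n,uv,z):
    c=env.get_calibration(n);K=np.array(c["K"]);E=np.array(c["extrinsics"]);R,t=E[:3,:3],E[:3,3]
    d=np.linalg.inv(K)@[uv[0],uv[1],1]; d=R.T@(d*[1,-1,-1]); o=-R.T@t
    return o+d*(z-o[2])/d[2]
def proj(n,p):
    c=env.get_calibration(n);K=np.array(c["K"]);E=np.array(c["extrinsics"])
    q=E[:3,:3]@np.asarray(p,float)+E[:3,3]; q=K@(q*[1,-1,-1]); return q[:2]/q[2]
E
python3 - <<'E'
from h import *
im=cv2.imread("pics/top0.png"); hsv=cv2.cvtColor(im,cv2.COLOR_BGR2HSV)
m=cv2.inRange(hsv,(5,90,60),(20,255,255)); 
roi=np.zeros_like(m); roi[190:290,235:420]=1
for c in cv2.findContours(cv2.morphologyEx(m*roi,cv2.MORPH_CLOSE,np.ones((5,5))),0,2)[0]:
    if cv2.contourArea(c)<800: continue
    P=np.array([ray("top",p,12)[:2] for p in c[:,0]],np.float32)
    r=cv2.minAreaRect(P); b=cv2.boxPoints(r); 
    e=[b[1]-b[0],b[2]-b[1]]; l=max(e,key=np.linalg.norm); l=l*np.sign(l[0]); a=np.arctan2(l[1],l[0]); d=np.array([np.cos(a),np.sin(a)]); C=np.array(r[0])
    j=C+50*d; print("board",C.round(1),np.round(r[1],1),"yaw",round(a,3),"jar",j.round(1),"pad",(C-55*d).round(1),"px captop",proj("top",[*j,144]).round(1),proj("side",[*j,144]).round(1))
print(ray("top",(471,264),0),ray("side",(199,340),0))
t=im[195:235,240:420]; cv2.imwrite("pics/c1.png",cv2.resize(t,None,fx=4.4,fy=4.4,interpolation=cv2.INTER_CUBIC))
a=cv2.resize(im[245:285,450:490],None,fx=10,fy=10,interpolation=cv2.INTER_CUBIC)
s=cv2.imread("pics/side0.png")[315:355,180:220]; cv2.imwrite("pics/c2.png",np.hstack([a,cv2.resize(s,None,fx=10,fy=10,interpolation=cv2.INTER_CUBIC)]))
E
```

```text
board [ 562.2 -156.8] [ 98.3 197.2] yaw -0.025 jar [ 612.1 -158. ] pad [ 507.2 -155.4] px captop [399.6 213.2] [282.5 279.9]
board [558.8  -7. ] [ 99.2 197.5] yaw -0.08 jar [608.7 -10.9] pad [504.   -2.6] px captop [334.2 213.4] [320.6 244.1]
board [562.6 161.2] [196.8  97.4] yaw 0.058 jar [612.5 164.1] pad [507.7 158.1] px captop [256.3 210.1] [363.5 207.4]
[ 509.59331718 -363.26008497    0.        ] [ 505.76275619 -357.05724305    0.        ]
```

View pics/c1.png

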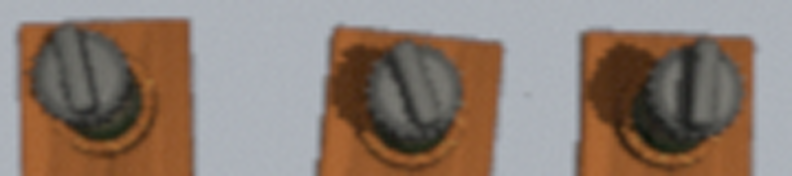

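View pics/c2.png

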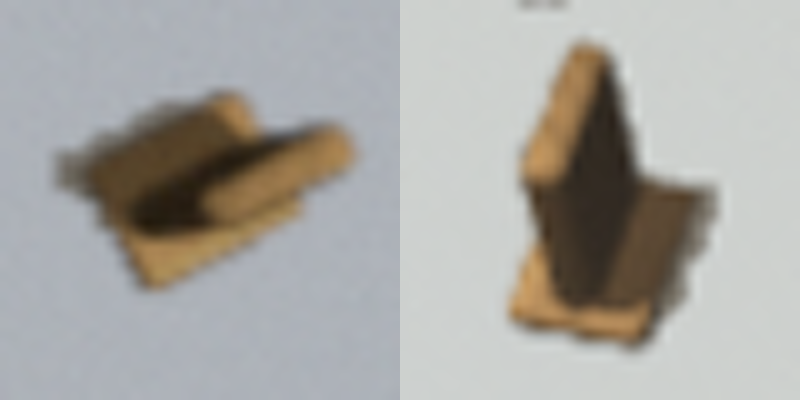

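The crops show clear wing lines on all three caps and the tag's top edge on the marker. I'll convert these to poses.

Run:
```python
from h import *
for n,a,b in(("L",(66,30),(86,108)),("M",(406,45),(430,120)),("R",(707,42),(705,122))):
    p,q=[ray("top",(240+(x+.5)/4.4-.5,195+(y+.5)/4.4-.5),144) for x,y in(a,b)]
    d=p-q; print(n,((p+q)/2).round(1),"len",np.linalg.norm(d).round(1),"yaw deg",np.degrees(np.arctan2(d[1],d[0])).round(1))
for cam,o,a,b in(("top",(450,245),(215,205),(342,140)),("side",(180,315),(190,50),(138,170))):
    p,q=[ray(cam,(o[0]+x/10-.45,o[1]+y/10-.45),73) for x,y in(a,b)]
    d=p-q; print(cam,((p+q)/2).round(1),"len",np.linalg.norm(d).round(1),"tag dir deg",np.degrees(np.arctan2(d[1],d[0])).round(1))
```

```text
L [612.  162.9 144. ] len 41.8 yaw deg 16.2
M [608.8 -11.9 144. ] len 40.6 yaw deg 18.6
R [ 612.1 -159.1  144. ] len 41.4 yaw deg -1.3
top [ 510.9 -355.2   73. ] len 34.5 tag dir deg 117.8
side [ 510.4 -357.6   73. ] len 34.7 tag dir deg 117.1
```

```bash
cat >> h.py <<'E'
def go(x,y,z,yaw):
    s=env.state();p=s["eef_pos"];a=s["tcp_rot"][2];d=np.array([x,y,z])-p
    t=(np.degrees(a)-yaw+90)%180-90
    print("t",round(s["t"],2),"pos",p.round(1),"yaw",np.degrees(a).round(1),"-> row",np.round([d[0]*np.cos(a)+d[1]*np.sin(a),d[0]*np.sin(a)-d[1]*np.cos(a),-d[2],t],1))
E
python3 -c "from h import *;go(612.1,-158.6,180,-1.3)"
```

```text
t 0.1 pos [ 279.  -559.   214.2] yaw 26.5 -> row [ 476.9 -209.6   34.2   27.8]
```

{"api": "step_arm", "payload": {
  "plan": [
    [[0,0,0,0,0],[40,-18,0,3,0],[80,-35,0,6,0],[117,-52,0,9,0],[154,-68,0,12,0],[191,-84,0,15,0],[228,-100,0,18,0],[265,-116,0,21,0]]
  ]
}}

```text
t: 0.77
eef_pos: [465.3, -335.3, 214.6]
tcp_rot: [3.142, 0.0, 0.094]
ft_force: [1.1, -0.8, -0.1]
opening: 0.522
grip_force: 0.0
```

```bash
python3 -c "from h import *;go(612.1,-158.6,180,-1.3)"
```

```text
t 0.77 pos [ 465.3 -335.3  214.6] yaw 5.4 -> row [ 162.6 -162.2   34.6    6.7]
```

{"api": "step_arm", "payload": {
  "plan": [
    [[27,-27,0,2,0],[54,-54,5,4,0],[81,-81,10,6.7,0],[108,-108,15,6.7,0],[135,-135,25,6.7,0],[162.6,-162.2,34.6,6.7,0],[162.6,-162.2,60,6.7,0],[162.6,-162.2,60,6.7,0]]
  ]
}}

```text
t: 1.43
eef_pos: [609.8, -157.7, 150.5]
tcp_rot: [-3.14, 0.006, -0.018]
ft_force: [-0.1, 0.3, -0.8]
opening: 0.498
grip_force: 0.0
```

```bash
python3 -c "
from h import *;go(612.1,-158.6,124,-1.3)
im=env.read_camera('top')[150:270,340:460];s=env.read_camera('side')[220:340,220:340]
cv2.imwrite('pics/g1.png',cv2.resize(np.hstack([im,s]),None,fx=3.3,fy=3.3))"
```

```text
t 1.43 pos [ 609.8 -157.7  150.5] yaw -1.0 -> row [ 2.3  0.9 26.5  0.3]
```

View pics/g1.png

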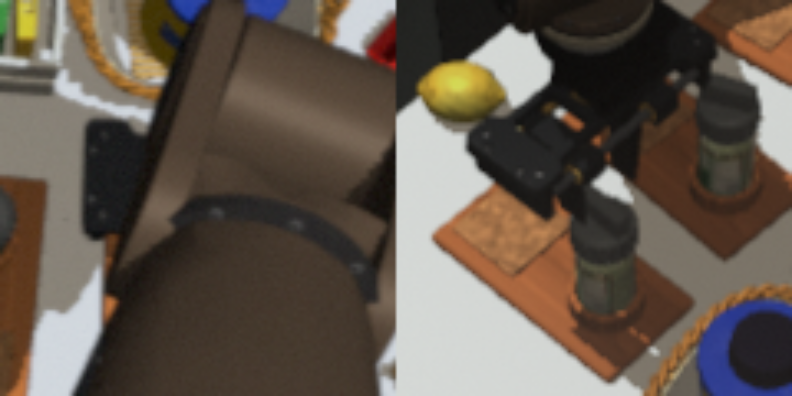

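The side crop shows the fingers straddling the right-hand cap's wing. I'll go down and close.

{"api": "step_arm", "payload": {
  "plan": [
    [[0,0,12,0,0],[0,0,26,0,0],[0,0,26,0,0],[0,0,26,0,0],[0,0,26,0,-0.4],[0,0,26,0,-0.6],[0,0,26,0,-0.6],[0,0,26,0,-0.6]]
  ]
}}

```text
t: 2.2
eef_pos: [610.8, -160.2, 129.2]
tcp_rot: [3.141, -0.001, -0.021]
ft_force: [-0.5, -0.8, -0.3]
opening: 0.274
grip_force: 0.0
```

{"api": "step_arm", "payload": {
  "plan": [
    [[0,0,0,0,-0.7],[0,0,0,0,-0.8],[0,0,0,0,-1],[0,0,0,0,-1],[0,0,0,0,-1]]
  ]
}}

```text
t: 2.62
eef_pos: [610.8, -158.6, 129.0]
tcp_rot: [-3.14, -0.0, -0.021]
ft_force: [0.5, 8.8, 3.6]
opening: 0.147
grip_force: 30.0
```

```bash
cat >> h.py <<'E'
def st():
    s=env.state();print("t",round(s["t"],2),s["eef_pos"].round(1),"yaw",np.degrees(s["tcp_rot"][2]).round(2),"F",s["ft_force"].round(1),"M",s["moment"].round(3),"tau6",s["tau"][5].round(3),"open",round(s["opening"],3),"grip",round(s["grip_force"],1))
E
python3 -c "from h import *;st()"
```

```text
t 2.62 [ 610.8 -158.6  129. ] yaw -1.23 F [0.5 8.8 3.6] M [ 1.621  0.007 -0.434] tau6 -0.44 open 0.147 grip 30.0
```

{"api": "step_arm", "payload": {
  "plan": [
    [[0,0,0,-0.3,-1],[0,0,0,-0.6,-1],[0,0,0,-0.6,-1]]
  ]
}}

```text
t: 2.87
eef_pos: [610.8, -158.6, 129.0]
tcp_rot: [-3.139, -0.0, -0.011]
ft_force: [-0.1, 8.3, 3.7]
opening: 0.148
grip_force: 30.2
```

```bash
python3 -c "from h import *;st()"
```

```text
t 2.87 [ 610.8 -158.6  129. ] yaw -0.62 F [-0.1  8.3  3.7] M [ 1.611 -0.041 -0.541] tau6 -0.628 open 0.148 grip 30.2
```

{"api": "step_arm", "payload": {
  "plan": [
    [[0,0,0,0,-0.6],[0,0,0,0,-0.2],[0,0,0,0,0],[0,0,-35,0,0],[0,-38,-45,-6,0],[0,-76,-45,-12,0],[0,-114,-45,-18,0],[-2,-148,-45,-19.5,0]]
  ]
}}

```text
t: 3.53
eef_pos: [610.1, -10.5, 173.9]
tcp_rot: [3.141, -0.001, 0.336]
ft_force: [0.7, 0.2, -0.1]
opening: 0.497
grip_force: 0.0
```

```bash
python3 -c "from h import *;go(608.8,-11.4,127,18.6);st()"
```

```text
t 3.53 pos [610.1 -10.5 173.9] yaw 19.2 -> row [-1.5  0.4 46.9  0.6]
t 3.53 [610.1 -10.5 173.9] yaw 19.25 F [ 0.7  0.2 -0.1] M [-0.035 -0.033 -0.078] tau6 -1.841 open 0.497 grip 0.0
```

{"api": "step_arm", "payload": {
  "plan": [
    [[-1,0,20,0.5,0],[-1,0,47,0.5,0],[-1,0,47,0.5,-0.4],[-1,0,47,0.5,-0.6],[-1,0,47,0.5,-0.6],[-1,0,47,0.5,-0.6],[-1,0,47,0.5,-0.7],[-1,0,47,0.5,-0.8]]
  ]
}}

```text
t: 4.2
eef_pos: [609.2, -11.4, 127.8]
tcp_rot: [-3.14, -0.001, 0.32]
ft_force: [-3.3, 14.8, 8.7]
opening: 0.155
grip_force: 29.9
```

{"api": "step_arm", "payload": {
  "plan": [
    [[0,0,0,0,-1],[0,0,0,0,-1],[0,0,0,0,-1],[0,0,0,0,-1]]
  ]
}}

```text
t: 4.53
eef_pos: [609.1, -11.2, 127.8]
tcp_rot: [-3.14, -0.001, 0.322]
ft_force: [-2.7, 10.1, 6.0]
opening: 0.149
grip_force: 29.9
```

```bash
python3 -c "from h import *;st()"
```

```text
t 4.53 [609.1 -11.2 127.8] yaw 18.44 F [-2.7 10.1  6. ] M [1.804 0.533 0.476] tau6 0.431 open 0.149 grip 29.9
```

{"api": "step_arm", "payload": {
  "plan": [
    [[0,0,0,-1,-1],[0,0,0,-2,-1],[0,0,0,-3,-1],[0,0,0,-3,-1]]
  ]
}}

```text
t: 4.87
eef_pos: [609.2, -11.1, 127.8]
tcp_rot: [-3.14, -0.002, 0.374]
ft_force: [-2.5, 10.2, 5.3]
opening: 0.146
grip_force: 30.1
```

```bash
python3 -c "from h import *;st()"
```

```text
t 4.87 [609.2 -11.1 127.8] yaw 21.4 F [-2.5 10.2  5.3] M [ 1.949  0.396 -0.41 ] tau6 -0.784 open 0.146 grip 30.1
```

{"api": "step_arm", "payload": {
  "plan": [
    [[0,0,0,-0.3,-1],[0,0,0,-0.6,-1],[0,0,0,-0.6,-1],[0,0,0,-0.6,-1]]
  ]
}}

```text
t: 5.2
eef_pos: [609.3, -11.0, 127.8]
tcp_rot: [-3.14, -0.002, 0.383]
ft_force: [-1.5, 10.7, 5.3]
opening: 0.144
grip_force: 30.2
```

```bash
python3 -c "from h import *;st()"
```

```text
t 5.2 [609.3 -11.  127.8] yaw 21.92 F [-1.5 10.7  5.3] M [ 1.937  0.256 -0.565] tau6 -0.595 open 0.144 grip 30.2
```

{"api": "step_arm", "payload": {
  "plan": [
    [[0,0,0,0,-0.6],[0,0,0,0,-0.2],[0,0,0,0,0],[0,0,-35,0,0],[15,-35,-45,1,0],[29,-70,-45,2,0],[44,-105,-45,3,0],[58,-140,-45,5,0]]
  ]
}}

```text
t: 5.87
eef_pos: [610.6, 140.2, 172.2]
tcp_rot: [3.141, -0.001, 0.295]
ft_force: [0.6, -0.1, 0.1]
opening: 0.497
grip_force: 0.0
```

```bash
python3 -c "from h import *;go(612.1,163.8,126,17);st()"
```

```text
t 5.87 pos [610.6 140.2 172.2] yaw 16.9 -> row [  8.3 -22.1  46.2  -0.1]
t 5.87 [610.6 140.2 172.2] yaw 16.92 F [ 0.6 -0.1  0.1] M [-0.012  0.023 -0.029] tau6 -2.18 open 0.497 grip 0.0
```

{"api": "step_arm", "payload": {
  "plan": [
    [[8.5,-22,0,0,0],[8.5,-22,20,0,0],[8.5,-22,46,0,0],[8.5,-22,46,0,-0.4],[8.5,-22,46,0,-0.6],[8.5,-22,46,0,-0.6],[8.5,-22,46,0,-0.7],[8.5,-22,46,0,-0.8]]
  ]
}}

```text
t: 6.53
eef_pos: [612.8, 162.4, 127.0]
tcp_rot: [3.141, -0.002, 0.296]
ft_force: [0.2, 3.4, 1.4]
opening: 0.206
grip_force: 1.6
```

{"api": "step_arm", "payload": {
  "plan": [
    [[0,0,0,0,-1],[0,0,0,0,-1],[0,0,0,0,-1],[0,0,0,0,-1]]
  ]
}}

```text
t: 6.87
eef_pos: [612.2, 164.3, 127.0]
tcp_rot: [-3.139, -0.002, 0.296]
ft_force: [-3.2, 10.6, 5.5]
opening: 0.143
grip_force: 29.8
```

```bash
python3 -c "from h import *;st()"
```

```text
t 6.87 [612.2 164.3 127. ] yaw 16.98 F [-3.2 10.6  5.5] M [ 2.019  0.57  -0.12 ] tau6 -0.161 open 0.143 grip 29.8
```

{"api": "step_arm", "payload": {
  "plan": [
    [[0,0,0,-1,-1],[0,0,0,-2,-1],[0,0,0,-2,-1],[0,0,0,-2,-1]]
  ]
}}

```text
t: 7.2
eef_pos: [612.2, 164.2, 127.0]
tcp_rot: [-3.14, -0.002, 0.331]
ft_force: [-3.0, 10.3, 4.8]
opening: 0.147
grip_force: 29.8
```

```bash
python3 -c "from h import *;st()"
```

```text
t 7.2 [612.2 164.2 127. ] yaw 18.99 F [-3.  10.3  4.8] M [ 1.888  0.59  -0.086] tau6 -0.151 open 0.147 grip 29.8
```

The left-hand cap turns at about 0.1 N m, so it is the loose one. I'll turn it to about 45° in all.

{"api": "step_arm", "payload": {
  "plan": [
    [[0,0,0,-4,-1],[0,0,0,-8,-1],[0,0,0,-12,-1],[0,0,0,-16,-1],[0,0,0,-20,-1],[0,0,0,-24,-1],[0,0,0,-28,-1],[0,0,0,-28,-1]]
  ]
}}

```text
t: 7.87
eef_pos: [612.6, 163.7, 127.0]
tcp_rot: [3.141, -0.003, 0.824]
ft_force: [-1.9, 7.8, 4.6]
opening: 0.146
grip_force: 29.9
```

{"api": "step_arm", "payload": {
  "plan": [
    [[0,0,0,-4,-1],[0,0,0,-8,-1],[0,0,0,-12,-1],[0,0,0,-15,-1],[0,0,0,-15,-1],[0,0,0,-15,-1]]
  ]
}}

```text
t: 8.37
eef_pos: [612.8, 163.5, 127.0]
tcp_rot: [3.14, -0.003, 1.082]
ft_force: [-0.6, 5.9, 3.0]
opening: 0.146
grip_force: 29.9
```

```bash
python3 -c "from h import *;st()"
```

```text
t 8.37 [612.8 163.5 127. ] yaw 62.02 F [-0.6  5.9  3. ] M [ 1.161 -0.171 -0.09 ] tau6 -0.205 open 0.146 grip 29.9
```

{"api": "step_arm", "payload": {
  "plan": [
    [[0,0,0,0,-0.6],[0,0,0,0,-0.2],[0,0,0,0,0],[0,0,-30,0,0],[-20,6,-50,-3,0],[-56,17,-50,-8,0],[-92,28,-50,-13,0],[-128,39,-50,-18,0]]
  ]
}}

```text
t: 9.03
eef_pos: [586.1, 30.1, 176.1]
tcp_rot: [3.141, 0.0, 1.402]
ft_force: [0.6, -0.5, -0.4]
opening: 0.5
grip_force: 0.0
```

```bash
python3 -c "from h import *;go(510.5,-356.4,140,117.5)"
```

```text
t 9.03 pos [586.1  30.1 176.1] yaw 80.3 -> row [-393.7   -9.5   36.1  -37.2]
```

{"api": "step_arm", "payload": {
  "plan": [
    [[-37,-1,0,-4,0],[-74,-2,0,-8,0],[-111,-3,0,-12,0],[-148,-4,0,-16,0],[-185,-5,0,-20,0],[-222,-6,0,-25,0],[-259,-7,0,-30,0],[-296,-8,0,-35,0]]
  ]
}}

```text
t: 9.7
eef_pos: [526.6, -260.8, 175.9]
tcp_rot: [3.142, 0.0, 2.011]
ft_force: [0.5, -0.7, -0.2]
opening: 0.499
grip_force: 0.0
```

```bash
python3 -c "
from h import *;go(510.5,-356.4,120,117.5)
a=env.read_camera('top')[130:290,200:440];cv2.imwrite('pics/t2.png',cv2.resize(a,None,fx=3.3,fy=3.3,interpolation=cv2.INTER_CUBIC))"
```

```text
t 9.7 pos [ 526.6 -260.8  175.9] yaw 115.2 -> row [-79.6 -55.3  55.9  -2.3]
```

View pics/t2.png

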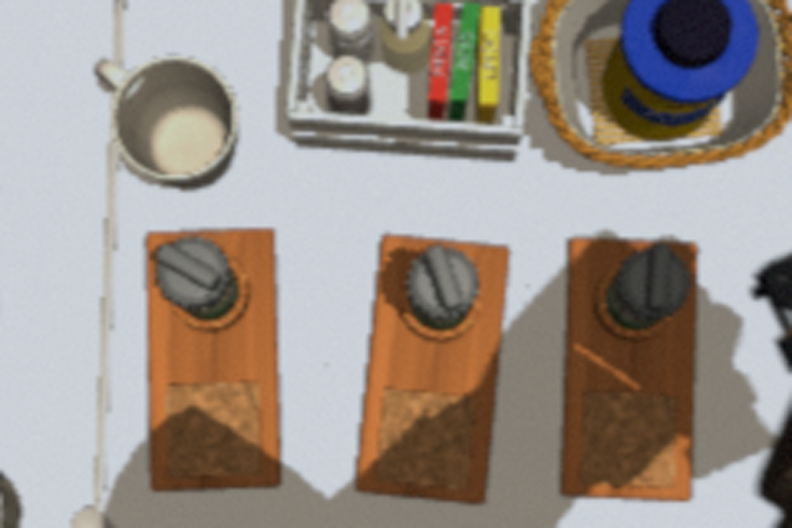

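The left wing now shows at about 58°, so it has turned roughly 43°. The other two look unchanged. Next is the marker.

{"api": "step_arm", "payload": {
  "plan": [
    [[-27,-18,15,-1,0],[-54,-37,30,-2,0],[-79.6,-55.3,55,-2.3,0],[-79.6,-55.3,70,-2.3,0],[-79.6,-55.3,70,-2.3,0]]
  ]
}}

```text
t: 10.17
eef_pos: [509.1, -355.0, 102.4]
tcp_rot: [-3.14, -0.004, 2.045]
ft_force: [-0.2, 0.4, 0.6]
opening: 0.498
grip_force: 0.0
```

```bash
python3 -c "
from h import *;go(510.5,-356.4,46,117.5)
s=env.read_camera('side')[260:380,140:300];cv2.imwrite('pics/s2.png',cv2.resize(s,None,fx=4,fy=4,interpolation=cv2.INTER_CUBIC))"
```

```text
t 10.17 pos [ 509.1 -355.   102.4] yaw 117.2 -> row [-1.9  0.7 56.4 -0.3]
```

View pics/s2.png

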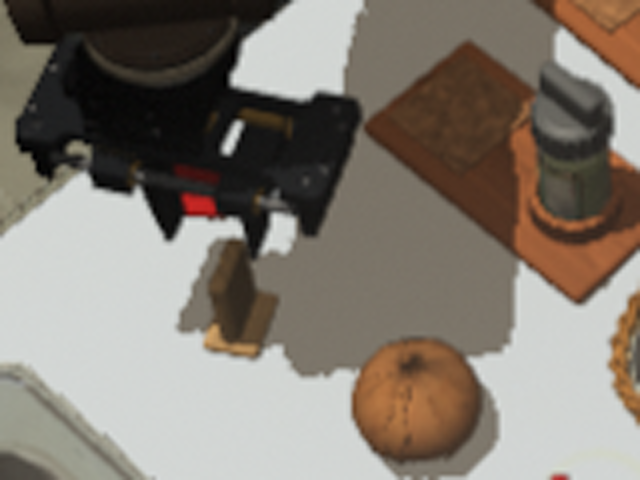

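The fingers straddle the tag (crop about (232,270)), well clear of the onion and the red decoy. I'll descend and grip.

{"api": "step_arm", "payload": {
  "plan": [
    [[-1,0,30,0,0],[-1,0,56,0,0],[-1,0,56,0,0],[-1,0,56,0,-0.4],[-1,0,56,0,-0.6],[-1,0,56,0,-0.7],[-1,0,56,0,-0.8],[-1,0,56,0,-1]]
  ]
}}

```text
t: 10.88
eef_pos: [511.8, -355.4, 50.9]
tcp_rot: [3.141, 0.002, 2.048]
ft_force: [0.3, -0.8, -1.1]
opening: 0.21
grip_force: 0.0
```

{"api": "step_arm", "payload": {
  "plan": [
    [[0,0,0,0,-1],[0,0,0,0,-1],[0,0,0,0,-1],[0,0,0,0,-1]]
  ]
}}

```text
t: 11.22
eef_pos: [511.5, -355.4, 50.0]
tcp_rot: [3.141, 0.001, 2.048]
ft_force: [-0.8, 0.6, 4.9]
opening: 0.127
grip_force: 30.0
```

```bash
python3 -c "
from h import *;st();go(507.7,158.1,170,183.3)"
```

```text
t 11.22 [ 511.5 -355.4   50. ] yaw 117.31 F [-0.8  0.6  4.9] M [ 0.152  0.014 -0.024] tau6 0.008 open 0.127 grip 30.0
t 11.22 pos [ 511.5 -355.4   50. ] yaw 117.3 -> row [ 458.   232.2 -120.   -66. ]
```

{"api": "step_arm", "payload": {
  "plan": [
    [[0,0,-15,0,-1],[0,0,-50,0,-1],[0,0,-85,0,-1],[15,8,-115,-2,-1],[45,23,-120,-6,-1],[77,39,-120,-11,-1],[110,56,-120,-16,-1],[143,72.5,-120,-21,-1]]
  ]
}}

```text
t: 11.88
eef_pos: [509.7, -193.4, 169.7]
tcp_rot: [3.142, 0.0, 2.418]
ft_force: [1.1, 0.0, 0.1]
opening: 0.126
grip_force: 30.0
```

```bash
python3 -c "
from h import *;st();go(507.7,158.1,170,183.3)"
```

```text
t 11.88 [ 509.7 -193.4  169.7] yaw 138.52 F [1.1 0.  0.1] M [ 0.035 -0.19   0.01 ] tau6 0.512 open 0.126 grip 30.0
t 11.88 pos [ 509.7 -193.4  169.7] yaw 138.5 -> row [234.4 262.   -0.3 -44.8]
```

{"api": "step_arm", "payload": {
  "plan": [
    [[25,28,0,-5,-1],[50,56,0,-10,-1],[75,84,0,-15,-1],[100,112,0,-20,-1],[125,140,0,-25,-1],[150,168,0,-30,-1],[175,196,0,-35,-1],[200,224,0,-40,-1]]
  ]
}}

```text
t: 12.55
eef_pos: [509.3, 107.2, 169.6]
tcp_rot: [-3.142, -0.0, 3.116]
ft_force: [1.2, 0.1, -1.2]
opening: 0.123
grip_force: 30.0
```

```bash
python3 -c "
from h import *;go(507.7,158.1,90,183.3)"
```

```text
t 12.55 pos [509.3 107.2 169.6] yaw 178.6 -> row [ 2.9 50.8 79.6 -4.7]
```

{"api": "step_arm", "payload": {
  "plan": [
    [[1,17,0,-2,-1],[2,34,10,-4,-1],[3,50.8,30,-4.7,-1],[3,50.8,60,-4.7,-1],[3,50.8,80,-4.7,-1],[3,50.8,80,-4.7,-1],[3,50.8,80,-4.7,-1]]
  ]
}}

```text
t: 13.13
eef_pos: [508.0, 156.2, 89.2]
tcp_rot: [-3.141, -0.002, -3.089]
ft_force: [-0.3, -0.2, -0.1]
opening: 0.126
grip_force: 30.0
```

```bash
python3 -c "
from h import *;print(ray('top',(265-.3,130+430/3.3-.3),16));go(507.7,158.1,66,183.3)
s=env.read_camera('side')[170:290,270:410];cv2.imwrite('pics/s3.png',cv2.resize(s,None,fx=4,fy=4,interpolation=cv2.INTER_CUBIC))"
```

```text
[507.94850666 157.03143228  16.        ]
t 13.13 pos [508.  156.2  89.2] yaw -177.0 -> row [ 0.2  1.9 23.2 -0.3]
```

View pics/s3.png

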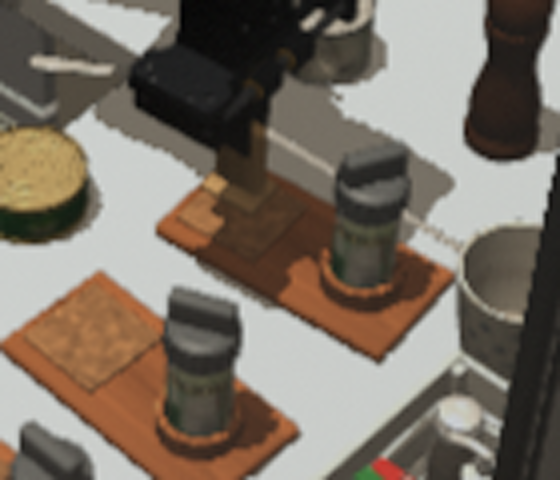

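The marker hangs upright over the left-hand pad. I'll lower it.

{"api": "step_arm", "payload": {
  "plan": [
    [[0,1.3,10,0,-1],[0,1.3,18,0,-1],[0,1.3,21,0,-1],[0,1.3,23,0,-1],[0,1.3,23,0,-1]]
  ]
}}

```text
t: 13.6
eef_pos: [508.1, 157.5, 66.3]
tcp_rot: [-3.141, -0.0, -3.089]
ft_force: [-0.7, 0.7, -1.3]
opening: 0.128
grip_force: 30.0
```

```bash
python3 -c "
from h import *;st()"
```

```text
t 13.6 [508.1 157.5  66.3] yaw -176.99 F [-0.7  0.7 -1.3] M [ 0.127 -0.109 -0.036] tau6 0.0 open 0.128 grip 30.0
```

{"api": "step_arm", "payload": {
  "plan": [
    [[0,0,0.5,0,-1],[0,0,1,0,-1],[0,0,1,0,-1],[0,0,1,0,-1]]
  ]
}}

```text
t: 13.93
eef_pos: [508.4, 157.6, 66.0]
tcp_rot: [-3.142, 0.001, -3.089]
ft_force: [-0.1, -0.8, 4.9]
opening: 0.125
grip_force: 30.0
```

```bash
python3 -c "
from h import *;st()"
```

```text
t 13.93 [508.4 157.6  66. ] yaw -176.98 F [-0.1 -0.8  4.9] M [-0.026  0.014 -0.028] tau6 0.009 open 0.125 grip 30.0
```

Contact. I'll release and retreat straight up, then clear the view.

{"api": "step_arm", "payload": {
  "plan": [
    [[0,0,0,0,-0.6],[0,0,0,0,-0.4],[0,0,0,0,-0.2],[0,0,0,0,-0.2],[0,0,-15,0,-0.2],[0,0,-50,0,-0.2],[0,0,-85,0,0],[0,0,-120,0,0]]
  ]
}}

```text
t: 14.6
eef_pos: [507.8, 157.5, 186.8]
tcp_rot: [-3.141, -0.001, -3.089]
ft_force: [0.1, -0.4, -0.5]
opening: 0.473
grip_force: 0.0
```

{"api": "step_arm", "payload": {
  "plan": [
    [[0,-35,0,0,0],[0,-70,0,0,0],[0,-110,0,0,0],[0,-150,0,0,0],[0,-190,0,0,0],[0,-230,0,0,0],[0,-270,0,0,0],[0,-310,0,0,0]]
  ]
}}

```text
t: 15.27
eef_pos: [524.2, -154.0, 185.7]
tcp_rot: [-3.142, 0.0, -3.089]
ft_force: [-0.2, 0.0, 0.1]
opening: 0.501
grip_force: 0.0
```

```bash
python3 -c "
from h import *;st()
a=env.read_camera('top')[130:310,150:290];s=env.read_camera('side')[130:310,280:420];cv2.imwrite('pics/f.png',cv2.resize(np.hstack([a,s]),None,fx=2.8,fy=2.8,interpolation=cv2.INTER_CUBIC))"
```

```text
t 15.27 [ 524.2 -154.   185.7] yaw -176.99 F [-0.2  0.   0.1] M [ 0.117 -0.183 -0.003] tau6 1.282 open 0.501 grip 0.0
```

View pics/f.png

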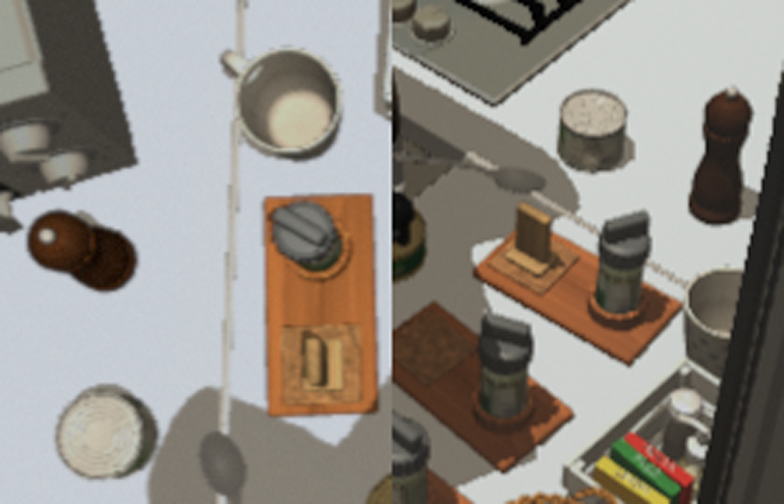

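The marker stands upright in the middle of the left-hand pad (about (322,362) in the crop). The wing behind it is clearly turned.

```bash
python3 -c "
from cell import env;print(env.job_done())"
```

```text
the job is handed in; nothing more can be done
None
```

The left-hand jar had the loose cap: I turned it on by about 45° and stood the marker upright in the middle of the pad in front of it; the other two caps held tight under a gentle twist (under 0.6 N m), and the job is handed in.

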